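# Rinse the used measure and stand it in its hole of the drying rack

## Robot

A 7-joint arm with a two-finger parallel gripper is mounted at the origin on the work surface. World frame = base frame: x ahead of the robot, y to its left, z up, the work surface at z = 0. Lengths are in m, angles in rad, forces in N, time in s.
With the tool pointing down it reaches from about 0.4 to 0.85 m from the base axis. Payload 10.4 kg.
Tool frame: the origin (TCP) lies midway between the tips of the shut fingers; the grasp point (between the pads) lies 19 mm behind it (grip_point_offset is the distance from the TCP to the grasp point, in m); y points along the fingers, z is the direction in which the jaws open and shut, and the axes are right-handed (so a half turn about y gives the same grasp; the last joint's range is limited). The gripper opens to 85 mm and grips with 20 to 120 N. Pads are 22 mm wide; open, the fingers measure 114 mm over their backs; the gripper's body (76 mm by 85 mm) begins 54 mm behind the grasp point. The pads swing forward as they close: fully open they stand 13 mm farther back than shut.
Start: joints at [-1.187, 0.332, -0.065, 1.46, 0.022, 1.35, -0.088], TCP at [0.247, 0.574, 0.231] pointing down, gripper open.
Joint ranges: [-2.6, 2.6], [-0.5, 2.12], [-1.47, 1.34], [0.16, 2.42], [-1.27, 4.41], [0.06, 2.06], [-2.6, 2.6]. Speed limits (rad/s): [2.22, 2.22, 2.79, 2.79, 3.14, 3.14, 3.14].

## Interface

Orientations are given as a unit quaternion [x, y, z, w].
In Python, from workcell import * gives the robot as it stands.
- The arm moves only by the tool send_rows, never from a script. Its argument "motion" is a list of rows, each a list of 7 numbers: the opening in per cent of the stroke, from 0 (shut) to 100 (fully open), then the shift along the tool's x, y, z in m, then the turn, a rotation vector about the tool's x, y, z in rad. In form: [[claw, tx, ty, tz, ax, ay, az], ...]. A call has 1 to 10 rows; each row is the pose to reach, as a shift and turn from the pose commanded when the call began, along the tool's axes at that moment; what a row does not reach only later rows make up. A row lasts 1/12 s, in which the tool goes at most 41.7 mm and 7.16 degrees, less where a joint would pass 70% of its speed; a pose out of reach is approached as far as the arm can. A call with a gripper value outside its range is refused whole. The fingers move at their own pace and stop on an object; "squeeze" is the grip in N (left out, the last holds). Time passes only in rows, so rows that repeat a pose let the fingers close. It gives the time, the measured TCP pose, the force and the opening at its end, in the units of the state.
- get_obs(): the state, without advancing time (a new reading comes with each control period).
- camera(name): name is "side" or "top" or "wrist"; returns a dict with "pixels" (480x640x3 uint8, red, green, blue), "range_z" (480x640 float32, m along the optical axis (not along the pixel's ray), 0 where there is no reading), "fovy" (degrees; the focal length in pixels is half the picture's height over the tangent of half this angle, whatever the lens; pixels are square), "cx", "cy" (the principal point, pixels), "dist_coeffs" ([k1, k2, p1, p2, k3] as OpenCV has them; the pictures are not rectified), "view" (4x4, takes a point from world to camera coordinates); the wrist camera has in their place "T_tool_cam" (4x4, takes a point from camera to tool coordinates, whose origin is the TCP and whose axes are the tool frame's). Camera axes: x right, y down, z forward; pixel columns grow to the right and rows downward; lengths in m; the calibration is good to about 2 mm. A picture is of the moment at which its call begins: read the wrist's pose just before it.
- hand_in(): hands the job in, once; it reports no verdict.
The state is a dict: "clock": time; "joint_pos": joint angles; "joint_velocities": joint speeds; "tau": joint torques, N m; "position": TCP position; "ee_rot": TCP orientation; "ft_force": force on the tool from outside, world axes, zero at the start; "torque": the same for the moment, N m; "grip_width": opening from 0.0 (shut) to 1.0 (fully open).
Only numpy, scipy, OpenCV 4.12 (cv2) and the standard library are available. Lean on these libraries where they do the work, as an engineer would, in place of code of your own. Each camera call takes 0.05 s, during which the arm holds its last target.

## Task

One steel measure has been left, mouth down, on the round black coaster: press it mouth down on the middle of the rinser's sprung pad until the pad is fully down and hold it there for about a second. Then put it, still mouth down, into the one hole of the graded drying rack that matches its diameter, fully home, and let go. Leave the other two measures, the jar and the bowl where they are.

Things in the scene. Friction and masses are not known exactly. Their poses are not given: they have to be found in the camera images.
- coaster: Flat round black coaster, 110 mm across and 1 mm thick, fixed to the counter; origin at its centre at counter height (z = 0). The one measure that is to be handled stands within 15 mm of its centre; any of the three measures may be the one. No other measure is within 90 mm of it.
- small_measure_center (a point): Centre (half-way up) of the small measure: plain steel cup, straight cylinder 44 mm in diameter and 70 mm high, about 70 g, standing mouth down on the counter, so that its closed end is on top; z axis up. The open mouth's rim lies 35 mm below this point, the closed end 35 mm above.
- medium_measure_center (a point): Centre (half-way up) of the medium measure: plain steel cup, straight cylinder 52 mm in diameter and 70 mm high, about 90 g, standing mouth down on the counter, so that its closed end is on top; z axis up. The open mouth's rim lies 35 mm below this point, the closed end 35 mm above.
- large_measure_center (a point): Centre (half-way up) of the large measure: plain steel cup, straight cylinder 60 mm in diameter and 70 mm high, about 110 g, standing mouth down on the counter, so that its closed end is on top; z axis up. The open mouth's rim lies 35 mm below this point, the closed end 35 mm above.
- rack: Graded drying rack: dark wooden block 95 x 280 mm and 25 mm high, fixed to the counter, with a row of four plain round holes along its y axis, from the narrowest at the +y end to the widest at the -y end, right through to the counter. Origin at the centre of its underside; z up.
- rack_hole0 (a point): Centre of the mouth, at the rack's top face (25 mm above the counter), of the narrowest hole: 39 mm in diameter with a 3 mm bevel, for a 36 mm measure (that measure is not here, the hole stays empty). A measure that is home stands on the counter inside the hole, 25 mm deep, with 45 mm of it above the rack.
- rack_hole1 (a point): Centre of the mouth, at the rack's top face (25 mm above the counter), of the second narrowest hole: 47 mm in diameter with a 3 mm bevel, for a 44 mm measure. A measure that is home stands on the counter inside the hole, 25 mm deep, with 45 mm of it above the rack.
- rack_hole2 (a point): Centre of the mouth, at the rack's top face (25 mm above the counter), of the second widest hole: 55 mm in diameter with a 3 mm bevel, for a 52 mm measure. A measure that is home stands on the counter inside the hole, 25 mm deep, with 45 mm of it above the rack.
- rack_hole3 (a point): Centre of the mouth, at the rack's top face (25 mm above the counter), of the widest hole: 63 mm in diameter with a 3 mm bevel, for a 60 mm measure. A measure that is home stands on the counter inside the hole, 25 mm deep, with 45 mm of it above the rack.
- rinser: Counter-top rinser: square steel drip tray 130 x 130 mm, 18 mm high, fixed to the counter, with a raised collar (90 mm across, 24 mm high) and the sprung round pad in the middle. Origin at the centre of its underside; z up.
- pad_top (a point): Centre of the flat top of the rinser's sprung pad (grey disc 76 mm across, with a low steel star on it): 50 mm above the counter when released, 40 mm when fully pressed. Moves with the pad.
- rinser_pad (a joint): How far the pad is pressed down: 0 released, 0.010 m fully down. It starts to move at about 3 N and takes about 10 N to be fully down, where it meets a hard stop; it springs back by itself.
- jar_center (a point): Bystander: amber glass jar with a steel cap, 60 mm across and 100 mm high, loose on the counter; this point is its centre, 50 mm up.
- bowl_center (a point): Bystander: white bowl, 120 mm across and 50 mm high, loose on the counter; this point is its centre, 25 mm up.

How it is judged:
On the way:
1. the measure, mouth down on the rinser's pad, holds the pad fully down (value of joint rinser_pad above 0.0085 m and ((horizontal distance between small_measure_center and pad_top below 0.02 m and z of small_measure_center in the frame of pad_top below 0.04 m and angle between small_measure_center's own z axis and vertical below 0.15 rad) or (horizontal distance between medium_measure_center and pad_top below 0.02 m and z of medium_measure_center in the frame of pad_top below 0.04 m and angle between medium_measure_center's own z axis and vertical below 0.15 rad) or (horizontal distance between large_measure_center and pad_top below 0.02 m and z of large_measure_center in the frame of pad_top below 0.04 m and angle between large_measure_center's own z axis and vertical below 0.15 rad))), for 0.5 s.
At the end, for the whole second after the job is handed in: The measure from the coaster stands upright (0.08 rad), mouth down, in the rack hole of its own diameter: centre within 4 mm of the hole's axis, under 39 mm above the counter (35 is home). All measures are over 60 mm from the coaster; the other two within 20 mm of their starts (((horizontal distance between small_measure_center and rack_hole1 below 0.004 m and height (world z) of small_measure_center below 0.039 m and angle between small_measure_center's own z axis and vertical below 0.08 rad and distance of each of medium_measure_center, large_measure_center from where it was at the start of the episode below 0.02 m) or (horizontal distance between medium_measure_center and rack_hole2 below 0.004 m and height (world z) of medium_measure_center below 0.039 m and angle between medium_measure_center's own z axis and vertical below 0.08 rad and distance of each of small_measure_center, large_measure_center from where it was at the start of the episode below 0.02 m) or (horizontal distance between large_measure_center and rack_hole3 below 0.004 m and height (world z) of large_measure_center below 0.039 m and angle between large_measure_center's own z axis and vertical below 0.08 rad and distance of each of small_measure_center, medium_measure_center from where it was at the start of the episode below 0.02 m)) and horizontal distance between each of small_measure_center, medium_measure_center, large_measure_center and coaster above 0.06 m); the robot touches nothing.
It fails at once if a second measure is moved by more than 20 mm (distance of each of small_measure_center, medium_measure_center from where it was at the start of the episode above 0.02 m or distance of each of medium_measure_center, large_measure_center from where it was at the start of the episode above 0.02 m or distance of each of small_measure_center, large_measure_center from where it was at the start of the episode above 0.02 m).
It fails at once if the jar or the bowl is moved by more than 20 mm (distance of any of jar_center, bowl_center from where it was at the start of the episode above 0.02 m).
It also fails if it takes over 54 s, if anything falls off the work surface, if the arm or the gripper's body presses on something with over 40 N, if the wrist force passes 120 N, or if a joint passes its speed limit or range.

## Working session

There is one attempt and no reset: what is moved stays moved. The work goes in short steps, Python scripts to look and compute and a tool call to move; the robot and the scene stay as the last step left them, time stands still between calls to the robot, and variables do not carry over. Pictures are saved under pics/ and viewed, and the job is handed in when it is done.

Besides the shell and the picture viewer there is one more tool, called after "Call:" as name([rows], argument=value, ...), one row to a line, values as JSON. send_rows: Moves the arm, as the interface text tells. Its arguments: {"type":"object","properties":{"motion":{"type":"array"},"squeeze":{"type":"number"}},"required":["motion"]}

```bash
mkdir -p pics; python3 - <<'E'
from workcell import *
import cv2,pickle
print(get_obs())
for n in ("top","side"):
    c=camera(n); cv2.imwrite(f"pics/{n}0.png",c["pixels"][:,:,::-1]); pickle.dump(c,open(n+"0.pkl","wb"))
    print(n,c["fovy"],c["cx"],c["cy"],c["dist_coeffs"],c["view"])
E
```

```text
{'clock': 0.0, 'joint_pos': array([-1.18662995,  0.33287682, -0.06471566,  1.46089753,  0.02160325,
        1.34989819, -0.08848056]), 'joint_velocities': array([-0.00066114,  0.00167815,  0.0001627 ,  0.00064419,  0.00168072,
       -0.00060951, -0.00055849]), 'tau': array([-3.83614988e-04, -6.25453234e+01,  4.89763822e-02, -3.91606236e+01,
        1.62298023e-02,  9.84587939e-03, -2.99281214e-05]), 'position': array([0.24713142, 0.57367776, 0.23053379]), 'ee_rot': array([ 0.69301941, -0.14288288,  0.14272736, -0.69205309]), 'ft_force': array([-0.37444577,  0.02266358, -0.11968275]), 'torque': array([ 0.03820706, -0.01933804, -0.00869641]), 'grip_width': 0.9995649972938395}
top 56.39782705727106 320.8271879629583 244.18235186436212 [-0.06856506  0.          0.          0.          0.        ] [[ 0.03983269 -0.99920044  0.00344036 -0.00862609]
 [-0.97605986 -0.03964654 -0.21385815  0.58083847]
 [ 0.21382356  0.00516055 -0.97685867  1.05359417]
 [ 0.          0.          0.          1.        ]]
side 49.27065627020107 329.0692782200334 239.76997087412494 [-0.11647928  0.          0.          0.          0.        ] [[ 0.75092652 -0.66037686  0.00343147 -0.40713103]
 [-0.40808482 -0.46811345 -0.78379626  0.29719139]
 [ 0.51920723  0.58717306 -0.62100857  0.74954139]
 [ 0.          0.          0.          1.        ]]
```

View pics/top0.png

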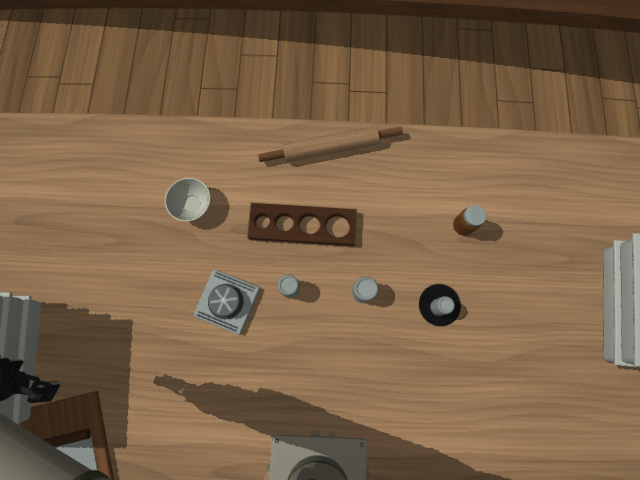

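View pics/side0.png

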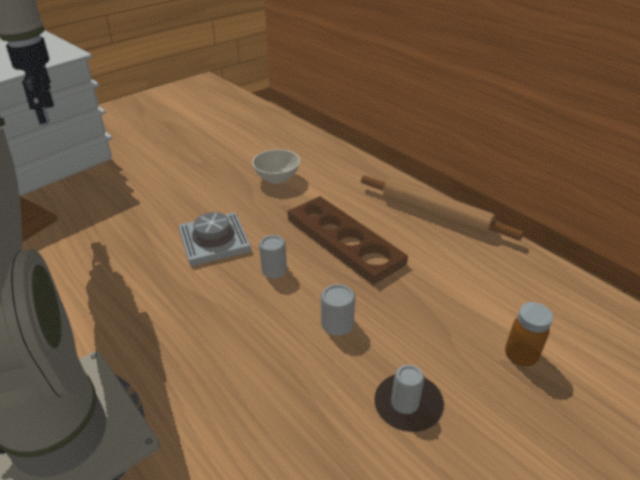

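The top view shows the target measure on the coaster at about (443,305). The other two are at (289,286) and (365,290), the rack is at (303,225), the rinser at (227,300), the jar at (470,219) and the bowl at (188,200). Next I'll measure positions and diameters.

```bash
cat > h.py <<'E'
import numpy as np,cv2,pickle
def K(c):
    h=c["pixels"].shape[0]; f=h/2/np.tan(np.radians(c["fovy"])/2)
    return np.array([[f,0,c["cx"]],[0,f,c["cy"]],[0,0,1.]])
def ray(c,uv,V=None):
    V=c["view"] if V is None else V
    p=cv2.undistortPoints(np.array(uv,float).reshape(-1,1,2),K(c),np.array(c["dist_coeffs"],float)).reshape(-1,2)
    d=np.c_[p,np.ones(len(p))]@V[:3,:3]
    o=-V[:3,:3].T@V[:3,3]
    return o,d
def plane(c,uv,z,V=None):
    o,d=ray(c,uv,V); return o+d*((z-o[2])/d[:,2])[:,None]
def proj(c,P,V=None):
    V=c["view"] if V is None else V
    P=np.atleast_2d(P)
    return cv2.projectPoints(P,cv2.Rodrigues(V[:3,:3])[0],V[:3,3],K(c),np.array(c["dist_coeffs"],float))[0].reshape(-1,2)
def circ(P):
    A=np.c_[2*P[:,:2],np.ones(len(P))]; s=np.linalg.lstsq(A,(P[:,:2]**2).sum(1),rcond=None)[0]
    return s[:2],np.sqrt(s[2]+s[:2]@s[:2])
E
python3 - <<'E'
from h import *
c=pickle.load(open("top0.pkl","rb")); im=c["pixels"]
hsv=cv2.cvtColor(im,cv2.COLOR_RGB2HSV)
for (u,v) in [(289,286),(365,290),(443,305),(227,300),(303,225)]:
    print(u,v,plane(c,[(u,v)],0.07 if u!=303 else .025).round(3), hsv[v,u],c["range_z"][v,u])
b=im[:,:,::-1]
t=[cv2.resize(b[y-40:y+40,x-40:x+40],(400,400),interpolation=cv2.INTER_NEAREST) for x,y in ((289,286),(365,290),(443,305))]
cv2.imwrite("pics/crop1.png",cv2.resize(np.hstack(t),(798,266)))
s=pickle.load(open("side0.pkl","rb"))["pixels"][:,:,::-1]
t=[cv2.resize(s[y-45:y+45,x-45:x+45],(266,266),interpolation=cv2.INTER_NEAREST) for x,y in ((273,257),(338,310),(408,390))]
cv2.imwrite("pics/crop2.png",np.hstack(t))
cv2.imwrite("pics/crop3.png",cv2.resize(b[180:345,180:370],(760,600),interpolation=cv2.INTER_CUBIC)[:600])
E
```

```text
289 286 [[0.472 0.088 0.07 ]] [ 70  15 150] 1.0874504
365 290 [[ 0.47  -0.097  0.07 ]] [ 75  13 153] 1.091936
443 305 [[ 0.44  -0.287  0.07 ]] [ 75  13 152] 1.0805486
227 300 [[0.432 0.236 0.07 ]] [ 71  14 143] 1.099854
303 225 [[0.638 0.063 0.025]] [ 15 106  89] 1.1927716
```

View pics/crop1.png

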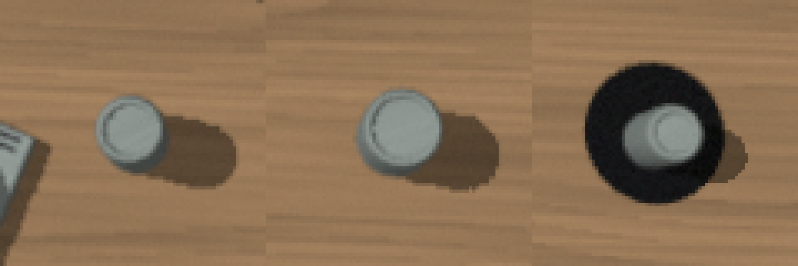

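View pics/crop2.png

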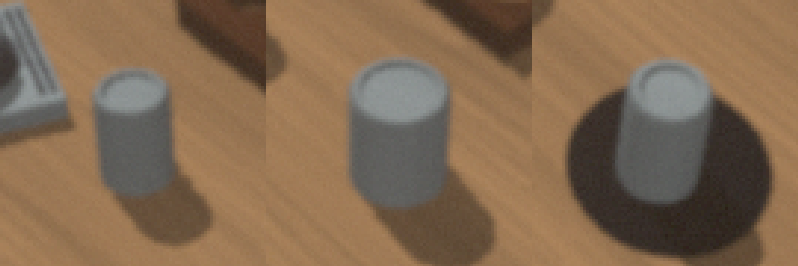

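View pics/crop3.png

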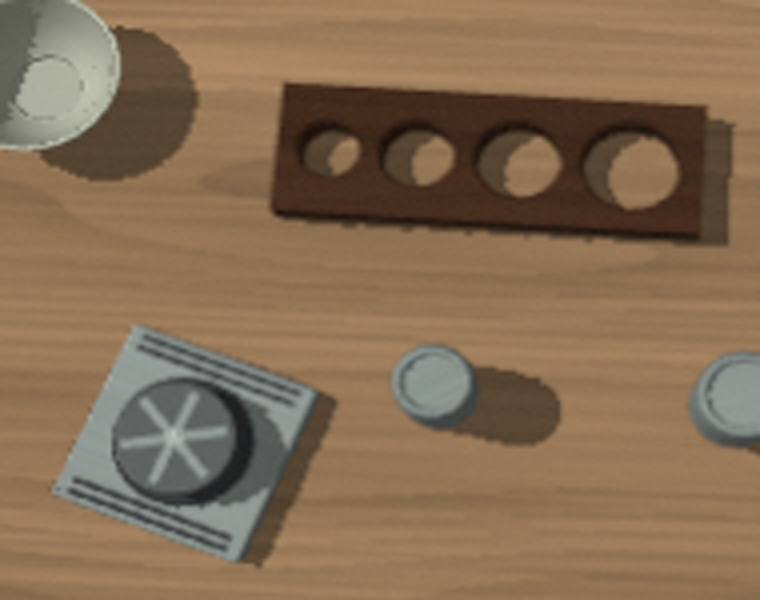

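The crops show the coaster measure as the narrowest of the three, with the large one in the middle. I'll put numbers on that and locate everything.

```bash
cat > m.py <<'E'
from h import *
for n,pts in (("top",((289,286),(365,290),(443,305))),("side",((273,257),(338,310),(408,390)))):
    c=pickle.load(open(n+"0.pkl","rb")); hsv=cv2.cvtColor(c["pixels"],cv2.COLOR_RGB2HSV)
    m=((hsv[:,:,1]<55)&(hsv[:,:,2]>62)).astype(np.uint8)
    L,lab,st,_=cv2.connectedComponentsWithStats(m,connectivity=4)
    for p in pts:
        k=lab[p[1],p[0]]; mm=(lab==k).astype(np.uint8)
        ct=max(cv2.findContours(mm,cv2.RETR_EXTERNAL,cv2.CHAIN_APPROX_NONE)[0],key=len)
        r=cv2.minAreaRect(ct); zz=np.median(c["range_z"][lab==k])
        f=K(c)[0,0]
        # volume silhouette base/top centre solve: project cylinder axis
        print(n,p,st[k],"rect",np.round(r[0],1),np.round(r[1],1),"short mm",round((min(r[1])+1)*zz/f*1e3,1))
        # depth points on top face
        v,u=np.nonzero(lab==k); z=c["range_z"][v,u]
        und=cv2.undistortPoints(np.c_[u,v].astype(float).reshape(-1,1,2),K(c),np.array(c["dist_coeffs"],float)).reshape(-1,2)
        P=(np.c_[und,np.ones(len(z))]*z[:,None]-c["view"][:3,3])@c["view"][:3,:3]
        t=P[(P[:,2]>0.062)&(P[:,2]<.08)]; q=cv2.minEnclosingCircle(t[:,:2].astype(np.float32))
        print("   top face n",len(t),"z",np.median(t[:,2]).round(4),"mean",t[:,:2].mean(0).round(4),"encl",np.round(q[0],4),round(q[1],4))
c=pickle.load(open("top0.pkl","rb")); hsv=cv2.cvtColor(c["pixels"],cv2.COLOR_RGB2HSV)
print("pad px", hsv[300,215],hsv[288,225])
# rack outline
m=((hsv[:,:,2]<110)&(hsv[:,:,1]>110)).astype(np.uint8); m[:,:240]=0;m[:,370:]=0;m[:195]=0;m[255:]=0
R=c["range_z"]; 
v,u=np.mgrid[0:480,0:640]
und=cv2.undistortPoints(np.c_[u.ravel(),v.ravel()].astype(float).reshape(-1,1,2),K(c),np.array(c["dist_coeffs"],float)).reshape(-1,2)
P=(np.c_[und,np.ones(len(und))]*R.ravel()[:,None]-c["view"][:3,3])@c["view"][:3,:3]; P=P.reshape(480,640,3)
np.save("P.npy",P)
def sel(x0,x1,y0,y1,z0,z1): return ((P[...,0]>x0)&(P[...,0]<x1)&(P[...,1]>y0)&(P[...,1]<y1)&(P[...,2]>z0)&(P[...,2]<z1)).astype(np.uint8)
mk=sel(.55,.72,-.12,.24,.015,.035)
cts,hi=cv2.findContours(mk,cv2.RETR_CCOMP,cv2.CHAIN_APPROX_NONE)
for ct,h in zip(cts,hi[0]):
    if cv2.contourArea(ct)<60: continue
    W=plane(c,ct.reshape(-1,2),.025)
    if h[3]<0: r=cv2.minAreaRect((W[:,:2]*1e3).astype(np.float32)); print("rack",r)
    else: print("hole",*circ(W), cv2.contourArea(ct))
mk=sel(.36,.50,.17,.31,.04,.06); ct=max(cv2.findContours(mk,cv2.RETR_EXTERNAL,cv2.CHAIN_APPROX_NONE)[0],key=len)
print("pad",circ(plane(c,ct.reshape(-1,2),.05)), np.median(P[mk>0][:,2]))
mk=sel(.33,.53,.14,.34,.010,.024); ct=max(cv2.findContours(mk,cv2.RETR_EXTERNAL,cv2.CHAIN_APPROX_NONE)[0],key=len)
print("tray",cv2.minAreaRect((plane(c,ct.reshape(-1,2),.018)[:,:2]*1e3).astype(np.float32)))
mk=((hsv[:,:,2]<60)).astype(np.uint8); mk[:280]=0;mk[330:]=0;mk[:,:410]=0;mk[:,470:]=0
ct=max(cv2.findContours(mk,cv2.RETR_EXTERNAL,cv2.CHAIN_APPROX_NONE)[0],key=len); print("coaster",circ(plane(c,ct.reshape(-1,2),.001)))
E
python3 m.py
```

```text
top (289, 286) [278 275  22  23 390] rect [288.5 286. ] [22. 21.] short mm 53.6
   top face n 343 z 0.0675 mean [0.4746 0.0917] encl [0.4747 0.0922] 0.0257
top (365, 290) [352 277  26  26 525] rect [364.5 289.5] [25. 25.] short mm 63.3
   top face n 459 z 0.0674 mean [ 0.4736 -0.0982] encl [ 0.4741 -0.0983] 0.0302
top (443, 305) [430 296  25  19 363] rect [442. 305.] [18. 24.] short mm 46.0
   top face n 236 z 0.0677 mean [ 0.4417 -0.293 ] encl [ 0.4423 -0.2936] 0.0217
side (273, 257) [259 235  28  43 975] rect [272.4 256. ] [42.5 25.2] short mm 50.6
   top face n 394 z 0.0683 mean [0.4741 0.0896] encl [0.4755 0.091 ] 0.0267
side (338, 310) [ 321  284   34   51 1501] rect [337.5 309. ] [50. 33.] short mm 58.3
   top face n 725 z 0.068 mean [ 0.4728 -0.1009] encl [ 0.4731 -0.1   ] 0.0304
side (408, 390) [ 390  365   36   49 1344] rect [406.3 388.9] [32.  49.2] short mm 48.6
   top face n 575 z 0.0676 mean [ 0.4399 -0.2942] encl [ 0.4415 -0.2938] 0.0219
pad px [ 77  16 140] [ 80  15 100]
rack ((641.9652099609375, 67.5534439086914), (280.31097412109375, 98.18495178222656), 88.62693786621094)
hole [ 0.63969266 -0.02581978] 0.031776528406254036 451.0
hole [0.64130877 0.0479683 ] 0.027827819603464834 345.0
hole [0.64285381 0.113493  ] 0.023789785214582526 251.5
hole [0.64429323 0.17184492] 0.019849877191118186 173.5
pad (array([0.43285032, 0.24915533]), np.float64(0.03687899034108212)) 0.05003820613626438
tray ((432.6810302734375, 248.9669189453125), (132.40220642089844, 128.77713012695312), 70.71570587158203)
coaster (array([ 0.44739374, -0.29701914]), np.float64(0.052614122913954786))
```

The coaster measure is the small one (44 mm), so its hole is rack_hole1 at about (0.643, 0.113). The pad is at (0.433, 0.249) and the measure at (0.441, -0.294).

```bash
cat >> h.py <<'E'
def tool():
    from workcell import get_obs
    from scipy.spatial.transform import Rotation as R
    o=get_obs(); return o,np.array(o["position"]),R.from_quat(o["ee_rot"]).as_matrix()
def to(*targets,Rt=None):
    from scipy.spatial.transform import Rotation as R
    o,p,M=tool()
    print("t",round(float(o["clock"]),2),"p",p.round(4),"F",o["ft_force"].round(1),"w",round(float(o["grip_width"]),3))
    for t in targets: print(t,"shift",(M.T@(np.array(t)-p)).round(4))
    if Rt is not None: print("turn",R.from_matrix(M.T@Rt).as_rotvec().round(3))
E
python3 - <<'E'
from h import *
o,p,M=tool(); print(M.round(4))
import math
y=np.array([0,0,-1.])
for a in (0,90,-90,180):
    z=np.array([math.cos(math.radians(a)),math.sin(math.radians(a)),0]); Rt=np.c_[np.cross(y,z),y,z]
    print(a); to((.60,.11,.24),(.441,-.294,.24),Rt=Rt)
print([k for k in dir(__import__('workcell')) if not k.startswith('_')])
E
```

```text
[[ 9.184e-01 -5.000e-04  3.956e-01]
 [-3.956e-01 -1.200e-03  9.184e-01]
 [ 0.000e+00 -1.000e+00 -1.300e-03]]
0
t 0.1 p [0.2471 0.5737 0.2306] F [0.1 0.4 0.3] w 0.998
(0.6, 0.11, 0.24) shift [ 0.5075 -0.009  -0.2863]
(0.441, -0.294, 0.24) shift [ 0.5213 -0.0084 -0.7202]
turn [1.000e-03 1.164e+00 1.000e-03]
90
t 0.1 p [0.2471 0.5737 0.2306] F [0.1 0.4 0.3] w 0.998
(0.6, 0.11, 0.24) shift [ 0.5075 -0.009  -0.2863]
(0.441, -0.294, 0.24) shift [ 0.5213 -0.0084 -0.7202]
turn [ 0.001 -0.407 -0.   ]
-90
t 0.1 p [0.2471 0.5737 0.2306] F [0.1 0.4 0.3] w 0.998
(0.6, 0.11, 0.24) shift [ 0.5075 -0.009  -0.2863]
(0.441, -0.294, 0.24) shift [ 0.5213 -0.0084 -0.7202]
turn [0.000e+00 2.735e+00 2.000e-03]
180
t 0.1 p [0.2471 0.5737 0.2306] F [0.1 0.4 0.3] w 0.998
(0.6, 0.11, 0.24) shift [ 0.5075 -0.009  -0.2863]
(0.441, -0.294, 0.24) shift [ 0.5213 -0.0084 -0.7202]
turn [ 1.000e-03 -1.978e+00 -1.000e-03]
['MotionError', 'camera', 'get_obs', 'grip_point_offset', 'hand_in']
```

Call:
send_rows([
  [100, 0.02, 0, -0.011, 0, 0, 0],
  [100, 0.05, 0, -0.028, 0, -0.05, 0],
  [100, 0.085, -0.001, -0.048, 0, -0.1, 0],
  [100, 0.12, -0.002, -0.068, 0, -0.15, 0],
  [100, 0.155, -0.003, -0.088, 0, -0.2, 0],
  [100, 0.19, -0.004, -0.107, 0, -0.25, 0],
  [100, 0.225, -0.005, -0.127, 0, -0.3, 0],
  [100, 0.26, -0.006, -0.147, 0, -0.35, 0],
  [100, 0.29, -0.007, -0.164, 0, -0.38, 0],
  [100, 0.32, -0.008, -0.18, 0, -0.407, 0],
])

```text
clock: 0.93
position: [0.4708, 0.2799, 0.2392]
ee_rot: [0.707, 0.0, -0.0, -0.707]
ft_force: [-0.4, 0.3, 0.9]
grip_width: 1.001
```

```bash
python3 - <<'E'
from h import *
from workcell import *
o,p,M=tool();c=camera("wrist");print(c["T_tool_cam"].round(3),c["fovy"],grip_point_offset)
print(M.round(3),o["joint_pos"].round(2))
to((.6,.11,.24),(.441,-.294,.24))
E
```

```text
[[-0.     0.956  0.295 -0.075]
 [ 0.    -0.295  0.956 -0.142]
 [ 1.     0.    -0.     0.001]
 [ 0.     0.     0.     1.   ]] 70.42354333516687 0.0187
[[ 1.    -0.    -0.001]
 [ 0.001 -0.     1.   ]
 [-0.    -1.    -0.   ]] [-0.73  0.15  0.12  1.66 -0.02  1.32  0.97]
t 0.98 p [0.4755 0.2733 0.2395] F [ 2.7 -6.8  0.1] w 1.0
(0.6, 0.11, 0.24) shift [ 0.1254  0.0002 -0.1627]
(0.441, -0.294, 0.24) shift [-0.0315  0.0009 -0.5675]
```

Call:
send_rows([
  [100, 0.025, 0, -0.032, 0, 0, 0],
  [100, 0.05, 0, -0.064, 0, 0, 0],
  [100, 0.075, 0, -0.097, 0, 0, 0],
  [100, 0.1, 0, -0.13, 0, 0, 0],
  [100, 0.118, 0, -0.153, 0, 0, 0],
  [100, 0.125, 0, -0.163, 0, 0, 0],
  [100, 0.125, 0, -0.163, 0, 0, 0],
  [100, 0.125, 0, -0.163, 0, 0, 0],
])

```text
clock: 1.65
position: [0.5947, 0.1195, 0.2388]
ee_rot: [-0.707, 0.001, 0.0, 0.707]
ft_force: [-0.5, 1.0, -0.0]
grip_width: 1.002
```

```bash
cat >> h.py <<'E'
def wrist(name):
    from workcell import camera
    o,p,M=tool(); c=camera("wrist")
    T=np.eye(4);T[:3,:3]=M;T[:3,3]=p
    c["view"]=np.linalg.inv(T@c["T_tool_cam"])
    cv2.imwrite(f"pics/{name}.png",c["pixels"][:,:,::-1]); pickle.dump(c,open(name+".pkl","wb"))
    return c
def cloud(c):
    v,u=np.mgrid[0:480,0:640]
    und=cv2.undistortPoints(np.c_[u.ravel(),v.ravel()].astype(float).reshape(-1,1,2),K(c),np.array(c["dist_coeffs"],float)).reshape(-1,2)
    P=(np.c_[und,np.ones(len(und))]*c["range_z"].ravel()[:,None]-c["view"][:3,3])@c["view"][:3,:3]; P=P.reshape(480,640,3)
    P[c["range_z"]==0]=np.nan
    return P
E
python3 - <<'E'
from h import *
c=wrist("w1"); to((.441,-.294,.24),(.441,-.294,.2))
P=cloud(c); print(c["dist_coeffs"])
mk=((P[...,2]>.015)&(P[...,2]<.035)).astype(np.uint8)
cts,hi=cv2.findContours(mk,cv2.RETR_CCOMP,cv2.CHAIN_APPROX_NONE)
for ct,h in zip(cts,hi[0]):
    if cv2.contourArea(ct)<300: continue
    W=plane(c,ct.reshape(-1,2),.025)
    print(h[3],ct.reshape(-1,2).mean(0),*circ(W),cv2.minAreaRect((W[:,:2]*1e3).astype(np.float32)))
E
```

```text
t 1.7 p [0.5943 0.1207 0.2389] F [-0.7  0.   0.5] w 1.0
(0.441, -0.294, 0.24) shift [-0.1539 -0.0012 -0.4144]
(0.441, -0.294, 0.2) shift [-0.1539  0.0388 -0.4145]
[-0.03760167  0.          0.          0.          0.        ]
-1 [295.43351064 386.95744681] [0.87209122 0.09466727] 0.07510217248958198 ((833.1135864257812, 89.15390014648438), (47.587799072265625, 214.26956176757812), 1.0563609600067139)
-1 [539.4269341  291.61891117] [0.69481189 0.3765229 ] 0.045180941332290135 ((698.0252075195312, 380.58221435546875), (92.13864135742188, 105.90672302246094), 56.60692596435547)
-1 [269.50151515 244.95454545] [0.64383744 0.06784439] 0.1071058188469238 ((643.19580078125, 67.76661682128906), (279.59381103515625, 97.27225494384766), 88.64979553222656)
63 [363.13978495 248.20430108] [0.64422772 0.17179075] 0.018789544764323967 ((644.3336791992188, 171.99937438964844), (37.24629211425781, 37.99372482299805), 45.21171951293945)
63 [311.49122807 246.97368421] [0.6428367 0.1146648] 0.02275642821711209 ((642.841064453125, 114.83103942871094), (45.837886810302734, 45.7727165222168), 36.11011505126953)
63 [252.65671642 245.79104478] [0.64148034 0.0497689 ] 0.02661316202181791 ((641.4456787109375, 49.711334228515625), (53.65632629394531, 53.28546142578125), 27.708772659301758)
63 [186.72258065 244.48387097] [ 0.63988171 -0.0231642 ] 0.030139159862063863 ((639.9981689453125, -23.036434173583984), (61.773109436035156, 59.8635139465332), 60.625450134277344)
-1 [115.04705882  89.29411765] [ 0.47607007 -0.09319352] 0.026496789206523343 ((479.0692443847656, -79.91265869140625), (32.15631866455078, 58.60628128051758), 77.48420715332031)
-1 [452.62273476  55.52224053] [0.44325994 0.2491203 ] 0.0607523866894189 ((437.6105651855469, 246.39801025390625), (127.03627014160156, 122.12020874023438), 71.13109588623047)
```

View pics/w1.png

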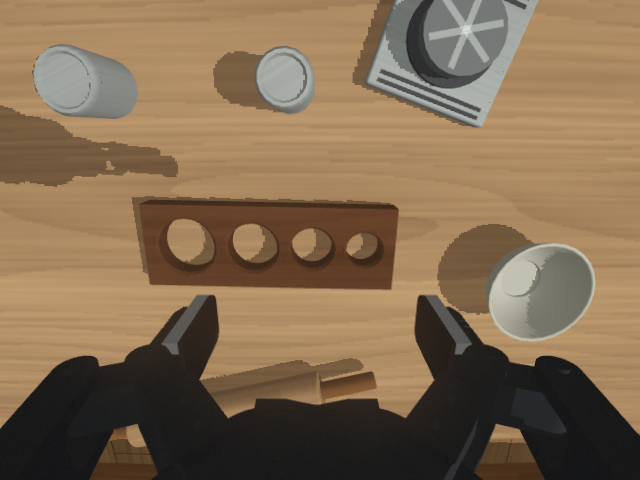

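The wrist view shows the rack at (270,245), with hole1 at pixel (311,247), which puts it at (0.6428, 0.1147). That agrees with the top view within about 1 mm. Next I'll move above the measure.

Call:
send_rows([
  [100, -0.007, 0, -0.02, 0, 0, 0],
  [100, -0.02, 0, -0.055, 0, 0, 0],
  [100, -0.035, 0, -0.095, 0, 0, 0],
  [100, -0.05, 0, -0.135, 0, 0, 0],
  [100, -0.065, 0, -0.175, 0, 0, 0],
  [100, -0.08, 0, -0.215, 0, 0, 0],
  [100, -0.095, 0, -0.255, 0, 0, 0],
  [100, -0.11, 0, -0.295, 0, 0, 0],
  [100, -0.123, 0, -0.33, 0, 0, 0],
  [100, -0.135, 0, -0.36, 0, 0, 0],
])

```text
clock: 2.53
position: [0.4591, -0.2416, 0.2396]
ee_rot: [-0.707, -0.001, 0.0, 0.707]
ft_force: [-0.4, -0.0, -0.6]
grip_width: 1.002
```

Call:
send_rows([
  [100, -0.009, 0, -0.025, 0, 0, 0],
  [100, -0.015, 0, -0.042, 0, 0, 0],
  [100, -0.019, 0, -0.053, 0, 0, 0],
  [100, -0.019, 0, -0.053, 0, 0, 0],
  [100, -0.019, 0, -0.053, 0, 0, 0],
  [100, -0.019, 0, -0.053, 0, 0, 0],
])

```text
clock: 3.03
position: [0.4421, -0.2918, 0.2392]
ee_rot: [-0.707, -0.001, 0.001, 0.707]
ft_force: [-0.5, 0.7, 0.2]
grip_width: 1.004
```

```bash
python3 - <<'E'
from h import *
c=wrist("w2"); to((.441,-.294,.032))
P=cloud(c)
for lo,hi_ in ((.055,.085),):
    mk=((P[...,2]>lo)&(P[...,2]<hi_)).astype(np.uint8)
    for ct in cv2.findContours(mk,cv2.RETR_EXTERNAL,cv2.CHAIN_APPROX_NONE)[0]:
        if cv2.contourArea(ct)<200: continue
        W=plane(c,ct.reshape(-1,2),.07)
        print(ct.reshape(-1,2).mean(0),*circ(W))
hsv=cv2.cvtColor(c["pixels"],cv2.COLOR_RGB2HSV)
mk=((hsv[...,2]>75)&(hsv[...,1]<60)).astype(np.uint8)
L,lab,st,ce=cv2.connectedComponentsWithStats(mk)
print([(st[i],ce[i].round()) for i in range(1,L) if st[i,4]>300])
E
```

```text
t 3.08 p [ 0.4421 -0.2919  0.2392] F [0.1 0.  0.5] w 1.003
(0.441, -0.294, 0.032) shift [-0.0011  0.2072 -0.0023]
[252.58208955 388.47761194] [ 0.6463248  -0.36203084] 0.023985836959585127
[507.29651163 243.76162791] [ 0.47189948 -0.10432301] 0.03042429209525049
[314.0078125 211.8203125] [ 0.44018705 -0.29328473] 0.021280821696932937
[(array([ 292,  181,   46,   54, 1914], dtype=int32), array([314., 208.])), (array([ 455,  203,   85,   71, 4206], dtype=int32), array([497., 238.])), (array([613, 209,  27,  47, 919], dtype=int32), array([628., 231.])), (array([162, 295,  46,  59, 742], dtype=int32), array([183., 324.])), (array([426, 295,  46,  59, 728], dtype=int32), array([450., 324.])), (array([225, 394,  38,  24, 454], dtype=int32), array([241., 404.]))]
```

View pics/w2.png

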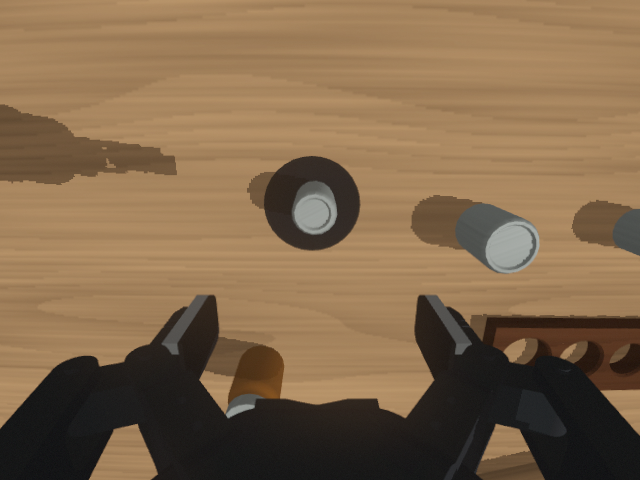

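The measure shows at pixel (314,212), which puts it at (0.440, -0.293), upright between the jaws. The jar is well clear, so I'll descend and grip.

Call:
send_rows([
  [100, -0.002, 0.02, -0.0015, 0, 0, 0],
  [100, -0.002, 0.05, -0.0015, 0, 0, 0],
  [100, -0.002, 0.08, -0.0015, 0, 0, 0],
  [100, -0.002, 0.11, -0.0015, 0, 0, 0],
  [100, -0.002, 0.14, -0.0015, 0, 0, 0],
  [100, -0.002, 0.17, -0.0015, 0, 0, 0],
  [100, -0.002, 0.19, -0.0015, 0, 0, 0],
  [100, -0.002, 0.202, -0.0015, 0, 0, 0],
  [100, -0.002, 0.207, -0.0015, 0, 0, 0],
  [100, -0.002, 0.207, -0.0015, 0, 0, 0],
])

```text
clock: 3.92
position: [0.4392, -0.2946, 0.0318]
ee_rot: [-0.707, -0.0, 0.001, 0.707]
ft_force: [-0.4, 0.3, 0.3]
grip_width: 0.996
```

Call:
send_rows([
  [60, 0, 0, 0, 0, 0, 0],
  [50, 0, 0, 0, 0, 0, 0],
  [30, 0, 0, 0, 0, 0, 0],
  [10, 0, 0, 0, 0, 0, 0],
  [10, 0, 0, 0, 0, 0, 0],
  [10, 0, 0, 0, 0, 0, 0],
  [10, 0, 0, 0, 0, 0, 0],
  [10, 0, 0, 0, 0, 0, 0],
  [10, 0, 0, 0, 0, 0, 0],
], squeeze=60)

```text
clock: 4.67
position: [0.4398, -0.2957, 0.0336]
ee_rot: [0.707, 0.001, 0.001, -0.707]
ft_force: [-1.8, 0.8, 8.1]
grip_width: 0.5
```

```bash
python3 - <<'E'
from h import *
c=wrist("w3"); to((.433,.249,.15))
E
```

```text
t 4.72 p [ 0.4398 -0.2956  0.0335] F [-2.   1.8  7. ] w 0.495
(0.433, 0.249, 0.15) shift [-0.0065 -0.1166  0.5446]
```

View pics/w3.png

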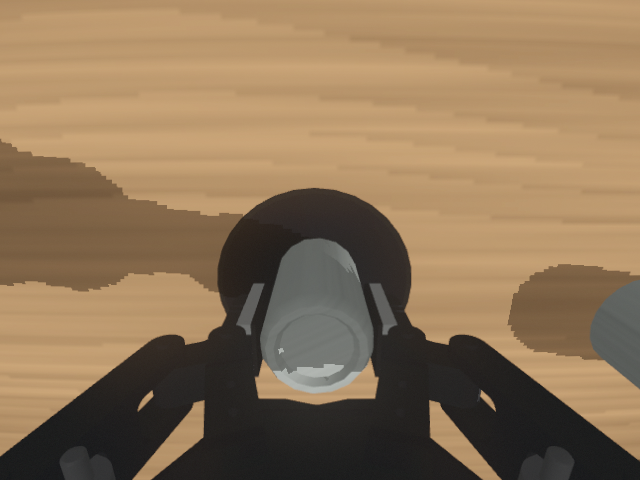

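The measure is held squarely between the jaws, at pixel (317,350), and an opening of 0.495 (about 42 mm) fits 44 mm. Next I'll lift it.

Call:
send_rows([
  [10, 0, -0.005, 0, 0, 0, 0],
  [10, 0, -0.02, 0, 0, 0, 0],
  [10, 0, -0.045, 0, 0, 0, 0],
  [10, 0, -0.07, 0, 0, 0, 0],
  [10, 0, -0.095, 0, 0, 0, 0],
  [10, 0, -0.12, 0, 0, 0, 0],
  [10, 0, -0.14, 0, 0, 0, 0],
  [10, 0, -0.15, 0, 0, 0, 0],
  [10, 0, -0.155, 0, 0, 0, 0],
  [10, 0, -0.155, 0, 0, 0, 0],
])

```text
clock: 5.55
position: [0.4393, -0.2955, 0.1878]
ee_rot: [0.707, 0.001, 0.0, -0.707]
ft_force: [-0.0, -0.6, -0.8]
grip_width: 0.498
```

Call:
send_rows([
  [10, 0, 0, 0.01, 0, 0, 0],
  [10, 0, 0, 0.03, 0, 0, 0],
  [10, 0, 0, 0.06, 0, 0, 0],
  [10, 0, 0, 0.09, 0, 0, 0],
  [10, 0, 0, 0.125, 0, 0, 0],
  [10, 0, 0, 0.16, 0, 0, 0],
  [10, 0, 0, 0.195, 0, 0, 0],
  [10, 0, 0, 0.23, 0, 0, 0],
  [10, 0, 0, 0.265, 0, 0, 0],
  [10, 0, 0, 0.295, 0, 0, 0],
])

```text
clock: 6.38
position: [0.4375, 0.0025, 0.1859]
ee_rot: [0.707, -0.0, -0.001, -0.707]
ft_force: [0.2, 0.7, 0.2]
grip_width: 0.501
```

```bash
python3 - <<'E'
from h import *
import pickle
from workcell import camera
to((.433,.249,.187))
c=camera("side"); cv2.imwrite("pics/s1.png",c["pixels"][:,:,::-1]); pickle.dump(c,open("s1.pkl","wb"))
to((.433,.249,.187))
E
```

```text
t 6.38 p [0.4375 0.0025 0.1859] F [0.2 0.7 0.2] w 0.501
(0.433, 0.249, 0.187) shift [-0.0041 -0.0011  0.2465]
t 6.43 p [0.4375 0.0081 0.1859] F [ 0.5  6.3 -0.9] w 0.501
(0.433, 0.249, 0.187) shift [-0.0027 -0.0008  0.241 ]
```

View pics/s1.png

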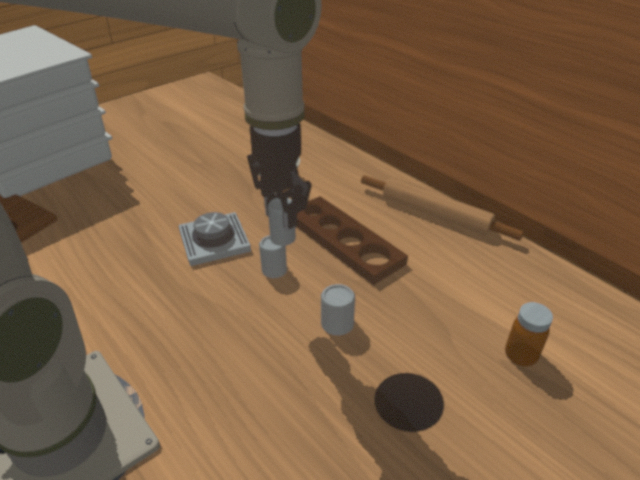

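The measure is held upright at pixel (283,222) and the coaster is empty. Next, over to the pad.

Call:
send_rows([
  [10, -0.001, 0, 0.03, 0, 0, 0],
  [10, -0.002, 0, 0.065, 0, 0, 0],
  [10, -0.003, 0, 0.1, 0, 0, 0],
  [10, -0.004, 0, 0.135, 0, 0, 0],
  [10, -0.005, 0, 0.17, 0, 0, 0],
  [10, -0.005, 0, 0.205, 0, 0, 0],
  [10, -0.005, 0, 0.23, 0, 0, 0],
  [10, -0.005, 0, 0.243, 0, 0, 0],
  [10, -0.005, 0, 0.249, 0, 0, 0],
  [10, -0.005, 0, 0.249, 0, 0, 0],
])

```text
clock: 7.27
position: [0.4333, 0.2488, 0.1863]
ee_rot: [0.707, 0.0, -0.001, -0.707]
ft_force: [0.2, -0.4, -0.5]
grip_width: 0.499
```

```bash
python3 - <<'E'
from h import *
c=wrist("w4"); to((.433,.249,.082),(.433,.249,.072))
E
```

```text
t 7.32 p [0.4338 0.2476 0.1866] F [ 0.6 -1.2 -0.2] w 0.496
(0.433, 0.249, 0.082) shift [-0.0007  0.1046  0.0015]
(0.433, 0.249, 0.072) shift [-0.0007  0.1146  0.0016]
```

View pics/w4.png

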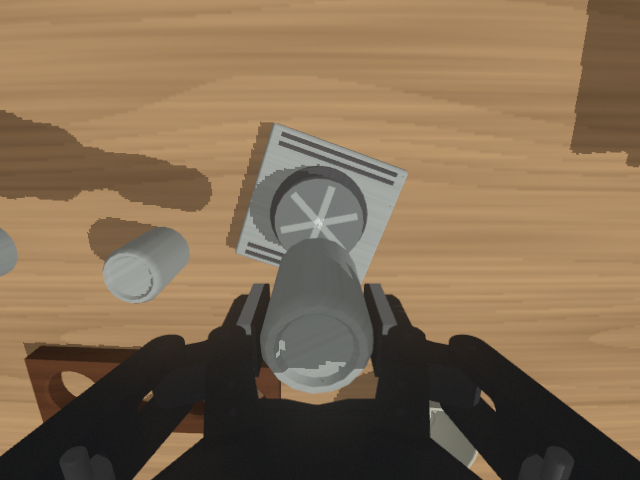

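Call:
send_rows([
  [10, 0, 0.015, 0.001, 0, 0, 0],
  [10, 0, 0.035, 0.001, 0, 0, 0],
  [10, 0, 0.055, 0.001, 0, 0, 0],
  [10, 0, 0.075, 0.001, 0, 0, 0],
  [10, 0, 0.09, 0.001, 0, 0, 0],
  [10, 0, 0.098, 0.001, 0, 0, 0],
  [10, 0, 0.102, 0.001, 0, 0, 0],
  [10, 0, 0.105, 0.001, 0, 0, 0],
  [10, 0, 0.108, 0.001, 0, 0, 0],
  [10, 0, 0.108, 0.001, 0, 0, 0],
])

```text
clock: 8.15
position: [0.4346, 0.2491, 0.0799]
ee_rot: [-0.707, -0.0, -0.001, 0.707]
ft_force: [-1.7, -4.3, 4.7]
grip_width: 0.501
```

Call:
send_rows([
  [10, 0, 0.002, 0, 0, 0, 0],
  [10, 0, 0.004, 0, 0, 0, 0],
  [10, 0, 0.006, 0, 0, 0, 0],
  [10, 0, 0.006, 0, 0, 0, 0],
  [10, 0, 0.006, 0, 0, 0, 0],
])

```text
clock: 8.57
position: [0.4348, 0.2494, 0.0745]
ee_rot: [-0.707, -0.0, -0.001, 0.707]
ft_force: [-2.8, -4.1, 9.4]
grip_width: 0.505
```

Call:
send_rows([
  [10, 0, 0.002, 0, 0, 0, 0],
  [10, 0, 0.004, 0, 0, 0, 0],
  [10, 0, 0.004, 0, 0, 0, 0],
  [10, 0, 0.004, 0, 0, 0, 0],
])

```text
clock: 8.9
position: [0.4354, 0.2495, 0.0731]
ee_rot: [-0.707, -0.001, -0.001, 0.707]
ft_force: [-10.7, -10.6, 37.8]
grip_width: 0.5
```

The force jumped to 38 N, so the pad is on its hard stop. I'll ease off 1 mm of command and hold.

Call:
send_rows([
  [10, 0, -0.001, 0, 0, 0, 0],
  [10, 0, -0.001, 0, 0, 0, 0],
  [10, 0, -0.001, 0, 0, 0, 0],
  [10, 0, -0.001, 0, 0, 0, 0],
  [10, 0, -0.001, 0, 0, 0, 0],
])

```text
clock: 9.32
position: [0.4352, 0.2495, 0.0733]
ee_rot: [-0.707, -0.001, -0.001, 0.707]
ft_force: [-6.9, -7.7, 27.9]
grip_width: 0.498
```

```bash
python3 - <<'E'
from h import *
from workcell import camera
c=wrist("w5"); to((.6428,.114,.187))
P=cloud(c)
m=(abs(P[...,0]-.40)<.008)&(abs(P[...,1]-.249)<.02); print("pad z",np.nanmedian(P[m][:,2]),m.sum())
c=camera("side"); cv2.imwrite("pics/s2.png",cv2.resize(c["pixels"][140:300,120:330,::-1],(798,608))[:600])
E
```

```text
t 9.37 p [0.4352 0.2495 0.0733] F [-7.4 -8.3 28.1] w 0.499
(0.6428, 0.114, 0.187) shift [ 0.2079 -0.1133 -0.1353]
pad z 0.03849919619511435 2497
```

View pics/s2.png

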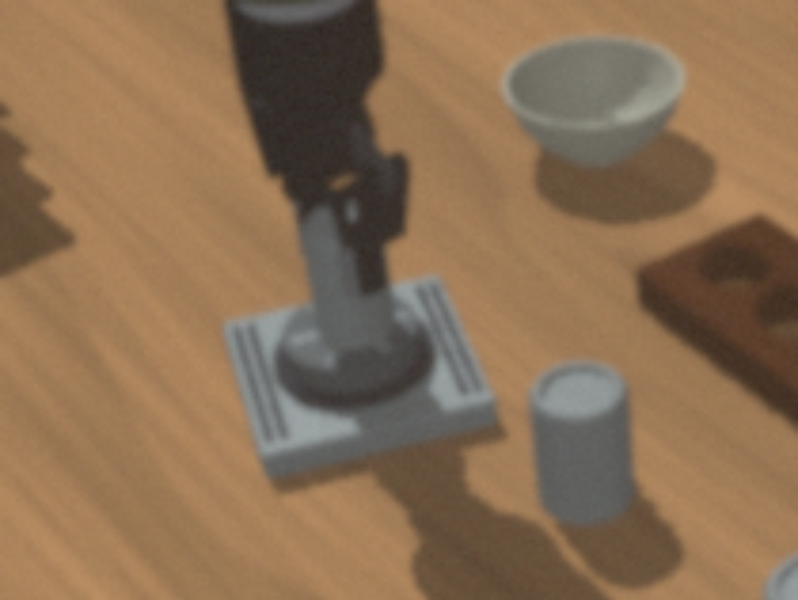

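View pics/w5.png

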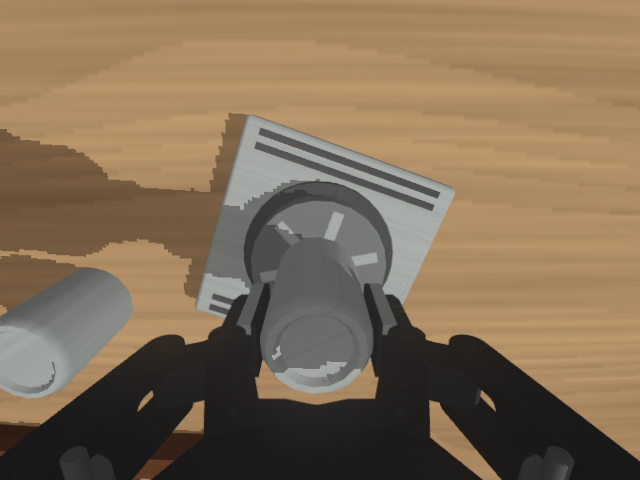

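Both views show the pad sunk into its collar with the measure upright on it, at pixel (317,350) in the wrist view. The pad surface reads 0.0385 m, so it is fully down. I'll hold a bit longer, then lift.

Call:
send_rows([
  [10, 0, 0, 0, 0, 0, 0],
  [10, 0, 0, 0, 0, 0, 0],
  [10, 0, 0, 0, 0, 0, 0],
  [10, 0, 0, 0, 0, 0, 0],
  [10, 0, 0, 0, 0, 0, 0],
  [10, 0, 0, 0, 0, 0, 0],
  [10, 0, 0, 0, 0, 0, 0],
  [10, 0, 0, 0, 0, 0, 0],
  [10, 0, 0, 0, 0, 0, 0],
])

```text
clock: 10.17
position: [0.4352, 0.2495, 0.0733]
ee_rot: [-0.707, -0.001, -0.001, 0.707]
ft_force: [-7.8, -8.5, 28.1]
grip_width: 0.5
```

Call:
send_rows([
  [10, 0, -0.005, 0, 0, 0, 0],
  [10, 0, -0.015, 0, 0, 0, 0],
  [10, 0, -0.03, 0, 0, 0, 0],
  [10, 0, -0.05, 0, 0, 0, 0],
  [10, 0, -0.07, 0, 0, 0, 0],
  [10, 0, -0.085, 0, 0, 0, 0],
  [10, 0, -0.095, 0, 0, 0, 0],
  [10, 0, -0.1, 0, 0, 0, 0],
  [10, 0, -0.1, 0, 0, 0, 0],
  [10, 0, -0.1, 0, 0, 0, 0],
])

```text
clock: 11.0
position: [0.4337, 0.2495, 0.1698]
ee_rot: [0.707, -0.0, -0.0, -0.707]
ft_force: [-0.6, 0.9, -1.4]
grip_width: 0.505
```

```bash
python3 - <<'E'
from h import *
o,p,M=tool(); print(M.round(4)); 
to((.6428,.114,.14))
c=wrist("w6");P=cloud(c)
m=np.zeros((480,640),bool); m[300:395,255:380]=1
q=P[m&(P[...,2]>p[2]+.015)&(P[...,2]<p[2]+.06)]; print(len(q))
if len(q):
    zt=np.percentile(q[:,2],[5,50,90,97]); print("top z",zt, zt-p[2])
    t=q[q[:,2]>np.median(q[:,2])-.004]
    print("top off rel TCP", ((t.mean(0)-p)*1e3).round(1), (np.array(cv2.minEnclosingCircle(t[:,:2].astype(np.float32))[0])-p[:2])*1e3)
E
```

```text
[[ 1.e+00 -4.e-04 -3.e-04]
 [ 3.e-04 -1.e-04  1.e+00]
 [-4.e-04 -1.e+00 -1.e-04]]
t 11.0 p [0.4337 0.2495 0.1698] F [-0.6  0.9 -1.4] w 0.505
(0.6428, 0.114, 0.14) shift [ 0.209   0.0298 -0.1356]
10116
top z [0.19726066 0.2030316  0.20580743 0.20751507] [0.02744561 0.03321655 0.03599239 0.03770002]
top off rel TCP [ 0.3  0.8 33.8] [-0.42129026  0.77921861]
```

Call:
send_rows([
  [10, 0.01, 0, -0.007, 0, 0, 0],
  [10, 0.035, 0, -0.023, 0, 0, 0],
  [10, 0.065, 0, -0.042, 0, 0, 0],
  [10, 0.095, 0, -0.062, 0, 0, 0],
  [10, 0.125, 0, -0.081, 0, 0, 0],
  [10, 0.155, 0, -0.1, 0, 0, 0],
  [10, 0.18, 0.005, -0.117, 0, 0, 0],
  [10, 0.198, 0.01, -0.129, 0, 0, 0],
  [10, 0.209, 0.015, -0.136, 0, 0, 0],
  [10, 0.209, 0.015, -0.136, 0, 0, 0],
])

```text
clock: 11.88
position: [0.644, 0.1102, 0.1527]
ee_rot: [0.708, -0.002, 0.0, -0.706]
ft_force: [-0.5, -0.5, -1.4]
grip_width: 0.505
```

Call:
send_rows([
  [10, 0, 0.01, 0, 0, 0, 0],
  [10, 0, 0.025, 0, 0, 0, 0],
  [10, 0, 0.035, 0, 0, 0, 0],
  [10, 0, 0.045, 0, 0, 0, 0],
  [10, 0, 0.05, 0, 0, 0, 0],
  [10, 0, 0.05, 0, 0, 0, 0],
  [10, 0, 0.05, 0, 0, 0, 0],
])

```text
clock: 12.47
position: [0.6429, 0.1139, 0.1054]
ee_rot: [-0.707, -0.0, 0.0, 0.707]
ft_force: [-0.4, 0.1, -0.7]
grip_width: 0.499
```

```bash
python3 - <<'E'
from h import *
c=wrist("w7"); to((.6428,.1137,.069),(.6428,.1137,.034)); P=cloud(c)
mk=((P[...,2]>.015)&(P[...,2]<.033)).astype(np.uint8); mk[400:]=0
ct=cv2.findContours(mk,cv2.RETR_EXTERNAL,cv2.CHAIN_APPROX_NONE)[0]
for x in ct:
    if cv2.contourArea(x)>1500:
        W=plane(c,x.reshape(-1,2),.025); print(x.reshape(-1,2).min(0),x.reshape(-1,2).max(0),W.min(0),W.max(0))
from workcell import camera
c=camera("top"); pickle.dump(c,open("top1.pkl","wb"));cv2.imwrite("pics/t1.png",cv2.resize(c["pixels"][180:330,220:420,::-1],(800,600)))
c=camera("side"); cv2.imwrite("pics/s3.png",cv2.resize(c["pixels"][130:290,220:430,::-1],(798,608))[:600])
E
```

```text
t 12.52 p [0.6432 0.1139 0.1059] F [-0.1  0.2  0. ] w 0.502
(0.6428, 0.1137, 0.069) shift [-0.0004  0.0369 -0.0002]
(0.6428, 0.1137, 0.034) shift [-0.0005  0.0719 -0.0002]
[ 38 172] [458 310] [ 0.59245497 -0.07283316  0.025     ] [0.69397957 0.20797619 0.025     ]
[490   0] [618  46] [0.49108239 0.2146795  0.025     ] [0.51660873 0.29223988 0.025     ]
```

View pics/w7.png

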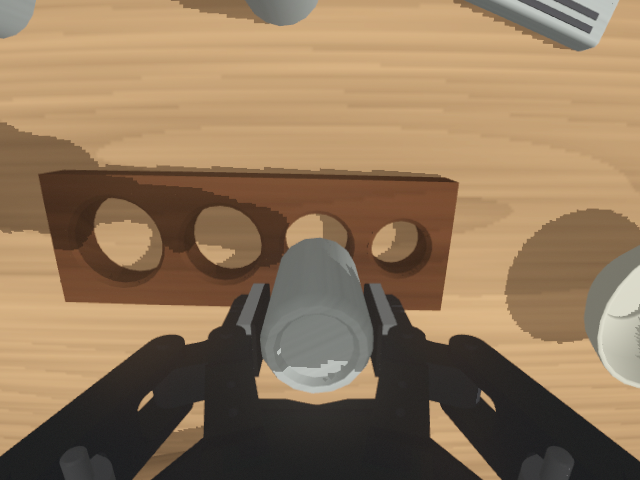

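View pics/s3.png

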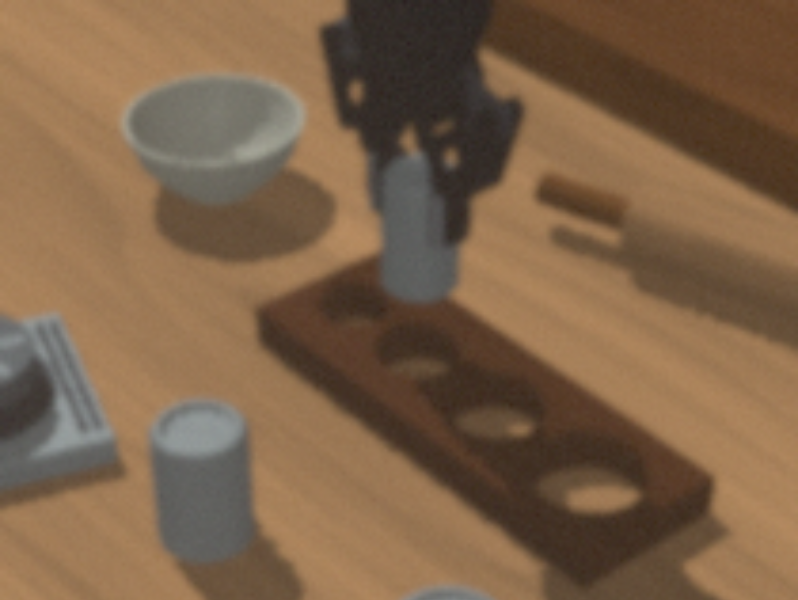

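The wrist view shows the measure directly over hole1, at pixel (318,238). The side view agrees, with the measure still clearly above the rack. I'll lower it gradually.

Call:
send_rows([
  [10, 0, 0.01, 0, 0, 0, 0],
  [10, 0, 0.02, 0, 0, 0, 0],
  [10, 0, 0.03, 0, 0, 0, 0],
  [10, 0, 0.038, 0, 0, 0, 0],
  [10, 0, 0.043, 0, 0, 0, 0],
  [10, 0, 0.043, 0, 0, 0, 0],
  [10, 0, 0.043, 0, 0, 0, 0],
])

```text
clock: 13.2
position: [0.6428, 0.1136, 0.0619]
ee_rot: [0.707, -0.0, -0.0, -0.707]
ft_force: [0.1, -0.4, -0.0]
grip_width: 0.501
```

Call:
send_rows([
  [10, 0, 0.002, 0, 0, 0, 0],
  [10, 0, 0.004, 0, 0, 0, 0],
  [10, 0, 0.006, 0, 0, 0, 0],
  [10, 0, 0.008, 0, 0, 0, 0],
  [10, 0, 0.008, 0, 0, 0, 0],
  [10, 0, 0.008, 0, 0, 0, 0],
])

```text
clock: 13.7
position: [0.6429, 0.1137, 0.0542]
ee_rot: [-0.707, -0.0, 0.0, 0.707]
ft_force: [0.4, -0.4, -0.5]
grip_width: 0.5
```

Call:
send_rows([
  [10, 0, 0.002, 0, 0, 0, 0],
  [10, 0, 0.004, 0, 0, 0, 0],
  [10, 0, 0.006, 0, 0, 0, 0],
  [10, 0, 0.008, 0, 0, 0, 0],
  [10, 0, 0.01, 0, 0, 0, 0],
  [10, 0, 0.01, 0, 0, 0, 0],
])

```text
clock: 14.2
position: [0.6427, 0.1136, 0.0437]
ee_rot: [0.707, -0.0, -0.0, -0.707]
ft_force: [0.6, 0.2, -1.4]
grip_width: 0.501
```

It is in the hole without contact. About 10.5 mm is left.

Call:
send_rows([
  [10, 0, 0.002, 0, 0, 0, 0],
  [10, 0, 0.004, 0, 0, 0, 0],
  [10, 0, 0.006, 0, 0, 0, 0],
  [10, 0, 0.008, 0, 0, 0, 0],
  [10, 0, 0.0095, 0, 0, 0, 0],
  [10, 0, 0.0105, 0, 0, 0, 0],
  [10, 0, 0.0105, 0, 0, 0, 0],
])

```text
clock: 14.78
position: [0.643, 0.1137, 0.0338]
ee_rot: [-0.707, -0.0, 0.0, 0.707]
ft_force: [0.0, -0.3, -0.6]
grip_width: 0.498
```

Call:
send_rows([
  [10, 0, 0.001, 0, 0, 0, 0],
  [10, 0, 0.0015, 0, 0, 0, 0],
  [10, 0, 0.0015, 0, 0, 0, 0],
])

```text
clock: 15.03
position: [0.6432, 0.1136, 0.0336]
ee_rot: [-0.707, -0.0, -0.0, 0.707]
ft_force: [-5.0, -0.8, 11.1]
grip_width: 0.503
```

It met the counter at 11 N, at the expected height. Now I'll release.

Call:
send_rows([
  [55, 0, 0, 0, 0, 0, 0],
  [65, 0, 0, 0, 0, 0, 0],
  [80, 0, 0, 0, 0, 0, 0],
  [100, 0, 0, 0, 0, 0, 0],
  [100, 0, 0, 0, 0, 0, 0],
  [100, 0, 0, 0, 0, 0, 0],
  [100, 0, 0, 0, 0, 0, 0],
])

```text
clock: 15.62
position: [0.6429, 0.1136, 0.0322]
ee_rot: [-0.707, -0.0, 0.0, 0.707]
ft_force: [0.3, -0.0, -1.0]
grip_width: 1.006
```

Call:
send_rows([
  [100, 0, -0.005, 0, 0, 0, 0],
  [100, 0, -0.02, 0, 0, 0, 0],
  [100, 0, -0.045, 0, 0, 0, 0],
  [100, 0, -0.075, 0, 0, 0, 0],
  [100, 0, -0.105, 0, 0, 0, 0],
  [100, 0, -0.135, 0, 0, 0, 0],
  [100, -0.01, -0.16, 0, 0, 0, 0],
  [100, -0.025, -0.18, 0, 0, 0, 0],
  [100, -0.03, -0.19, 0, 0, 0, 0],
  [100, -0.03, -0.19, 0, 0, 0, 0],
])

```text
clock: 16.45
position: [0.6135, 0.114, 0.2255]
ee_rot: [-0.707, -0.002, -0.001, 0.708]
ft_force: [-1.1, 0.3, 0.4]
grip_width: 0.999
```

```bash
python3 - <<'E'
from h import *
from workcell import camera
c=wrist("w8"); to((.6428,.1137,.034)); P=cloud(c)
mk=((P[...,2]>.035)&(P[...,2]<.06)).astype(np.uint8)
for ct in cv2.findContours(mk,cv2.RETR_EXTERNAL,cv2.CHAIN_APPROX_NONE)[0]:
    if cv2.contourArea(ct)>300:
        q=P[(cv2.drawContours(np.zeros_like(mk),[ct],-1,1,-1)>0)]
        W=plane(c,ct.reshape(-1,2),.045); print(ct.reshape(-1,2).mean(0),*circ(W))
sel=(abs(P[...,0]-.643)<.015)&(abs(P[...,1]-.1145)<.015); print("top z",np.nanpercentile(P[sel][:,2],[10,50,90]))
mk=((P[...,2]>.06)&(P[...,2]<.08)).astype(np.uint8)
for ct in cv2.findContours(mk,cv2.RETR_EXTERNAL,cv2.CHAIN_APPROX_NONE)[0]:
    if cv2.contourArea(ct)>300: print("z70",ct.reshape(-1,2).mean(0),*circ(plane(c,ct.reshape(-1,2),.07)))
c=camera("side"); cv2.imwrite("pics/s4.png",c["pixels"][...,::-1])
E
```

```text
t 16.5 p [0.6133 0.1138 0.2233] F [-0.2  0.2  0.4] w 1.0
(0.6428, 0.1137, 0.034) shift [ 0.0291  0.1893 -0.0003]
[275.15438596 394.94035088] [0.85020007 0.06728722] 0.04714317605765223
[555.50798722 279.30031949] [0.69044727 0.36892233] 0.06066382641549419
[93.99029126 62.33495146] [ 0.47719251 -0.09138099] 0.025190866360006593
[476.01271186  19.32627119] [0.445419  0.2499358] 0.030895340438247567
top z [0.06520912 0.06660769 0.06909176]
z70 [315.82945736 247.65116279] [0.64307626 0.11441398] 0.021215910841434482
z70 [288.41269841  49.11111111] [0.47732311 0.09280238] 0.02503917448960198
z70 [59.88495575 52.95575221] [ 0.47654249 -0.09340891] 0.029843486585204523
```

View pics/w8.png

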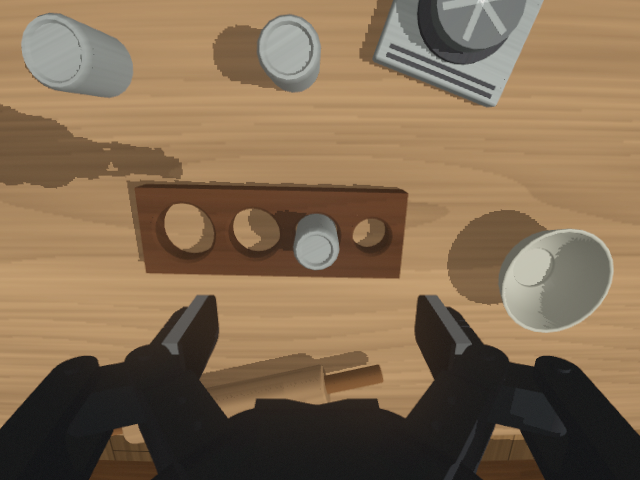

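View pics/s4.png

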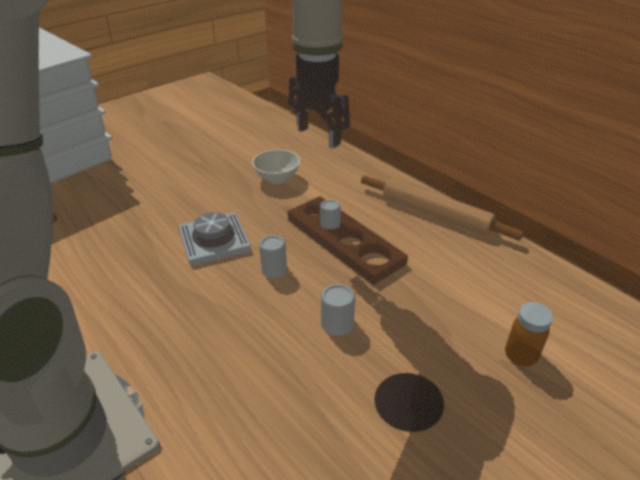

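The measure stands upright in the second hole, at pixel (316,248) in the wrist view and (330,214) in the side view. Its centre is at (0.6431, 0.1144), within about 0.5 mm of the hole axis, and its top reads about 0.067 m. A home measure's top is at 0.070 m, and depth readings have run 2–3 mm low throughout. Nothing else has moved and the gripper is clear.

```bash
python3 -c "
from workcell import *
hand_in()"
```

```text
the job is handed in; nothing more can be done
```

The job is handed in, at about 16.5 s of the 54 s allowed. It gave no verdict back.

**What I did:** The coaster measure turned out to be the small one: its silhouette and depth measured 43–48 mm across. I gripped it and pressed it mouth down on the middle of the pad. It reached the hard stop, held at about 28 N for over 1.2 s, with the pad surface reading 0.0385 m. I then lowered it into the 47 mm hole (rack_hole1) until it met the counter at 11 N, and let go.

**Last checks:**
- **In the rack:** the measure stands upright within about 0.5 mm of the hole's axis. Its top read about 0.067 m, against 0.070 m expected. Depth readings ran about 2–3 mm low all along, including on the untouched measures, so I take it as fully home.
- **Everything else:** the other two measures read within a few mm of where they started. The jar and bowl look unmoved in the side view, the coaster is empty, and the open gripper is clear of everything.
- **Disagreements:** the top and wrist cameras put the hole about 1 mm apart. The force briefly reached 38 N when the pad hit its stop, so I eased off before holding.

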